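Latch the flower delivery case

ROBOT

A 7-joint arm with a two-finger parallel gripper is mounted at the origin on the work surface. World frame = base frame: x ahead of the robot, y to its left, z up, the work surface at z = 0. Lengths are in m, angles in rad, forces in N, time in s.
With the tool pointing down it reaches from about 0.4 to 0.85 m from the base axis. Payload 10.4 kg.
Tool frame: the origin (TCP) lies midway between the tips of the shut fingers; the grasp point (between the pads) lies 19 mm behind it (manip.tcp_to_grasp is the distance from the TCP to the grasp point, in m); x points along the fingers, y is the direction in which the jaws open and shut, and the axes are right-handed (so a half turn about x gives the same grasp; the last joint's range is limited). The gripper opens to 85 mm and grips with 20 to 120 N. Pads are 22 mm wide; open, the fingers measure 114 mm over their backs; the gripper's body (76 mm by 85 mm) begins 54 mm behind the grasp point. The pads swing forward as they close: fully open they stand 13 mm farther back than shut.
Start: joints at [-1.327, 0.332, -0.065, 1.46, 0.022, 1.35, -0.088], TCP at [0.165, 0.603, 0.231] pointing down, gripper open.
Joint ranges: [-2.6, 2.6], [-0.5, 2.12], [-1.47, 1.34], [0.16, 2.42], [-1.27, 4.41], [0.06, 2.06], [-2.6, 2.6]. Speed limits (rad/s): [2.22, 2.22, 2.79, 2.79, 3.14, 3.14, 3.14].

INTERFACE

Orientations are given as a unit quaternion [x, y, z, w].
In Python, from workcell import monitor, viewer, manip gives the robot as it stands. The module is installed in compiled form; this text tells all that it offers.
- The arm moves only by the tool send_rows, never from a script. Its arguments are lists of equal length, an entry for each row: "grip": the closure in counts, from 0 (fully open) to 255 (shut); "offset": the shift along the tool's x, y, z in mm, a list of three; "twist": the turn about the tool's x in degrees. In form: {"grip": [grip, ...], "offset": [[tx, ty, tz], ...], "twist": [twist, ...]}. A call has exactly 5 rows; each row is the pose to reach, as a shift and turn from the pose commanded when the call began, along the tool's axes at that moment; what a row does not reach only later rows make up. A row lasts 1/12 s, in which the tool goes at most 41.7 mm and 7.16 degrees, less where a joint would pass 70% of its speed; a pose out of reach is approached as far as the arm can. A call with a gripper value outside its range is refused whole. The fingers move at their own pace and stop on an object; "newtons" is the grip in N (left out, the last holds). Time passes only in rows, so rows that repeat a pose let the fingers close, or fill a call up. It gives the time, the measured TCP pose, the force and the opening at its end, in the units of the state.
- monitor.get_obs(): the state, without advancing time (a new reading comes with each control period).
- viewer.camera(name): name is "side" or "top"; returns (picture, depth): 480x640x3 uint8, blue, green, red; 480x640 float32, m along the optical axis (not along the pixel's ray), 0 where there is no reading.
- viewer.camera_model(name): a dict with "camera_matrix" (3x3 intrinsics, pixels), "R" (3x3) and "t" (3): a world point X has camera coordinates R X + t. Camera axes: x right, y down, z forward; pixel columns grow to the right and rows downward; lengths in m; the calibration is good to about 2 mm. A picture is of the moment at which its call begins. camera_model takes no time and is no camera call.
- manip.hand_in(): hands the job in, once; it reports no verdict.
Trained networks look in the newest picture that a camera, given by its name, has taken for a name from the list of things; names that differ only in an ending like _2 or _b are one class to them, and where a whole thing is asked for, a point or a joint stands for the part that bears it (a point fixed in the world has none). Each returns a list of dicts, best first, with "score" (0 to 1); they miss things now and then, are a little off and sometimes report something else, mostly with a low value. They report only what shows in the picture. A call takes as long as a camera call.
- viewer.recognise(target, camera): "box" ([left, top, width, height] in pixels, round what is visible of it).
- viewer.regions_of(target, camera): "region" (480x640 bool, what is visible of it) and "box" ([left, top, width, height] in pixels, round what is visible of it).
- viewer.spot_point(target, camera): "position" ([column, row] in pixels: a listed point, or the origin of a listed thing).
The state is a dict: "clock": time; "joint_pos": joint angles; "joint_velocities": joint speeds; "tau": joint torques, N m; "position": TCP position; "ee_rot": TCP orientation; "ft_force": force on the tool from outside, world axes, zero at the start; "torque": the same for the moment, N m; "grip_width": opening from 0.0 (shut) to 1.0 (fully open).
Only numpy, scipy, OpenCV 4.12 (cv2) and the standard library are available. Lean on these libraries where they do the work, as an engineer would, in place of code of your own. Each camera call takes 0.05 s, during which the arm holds its last target.

TASK

The larger wooden delivery case on the florist's bench still has the toggle latch on its top open; the smaller case is already latched. First swing the raised wire bail down over the keeper hook so that its cross bar drops behind the hook, leaving the lever up, then push the lever over, away from the keeper, and press it down flat past its dead centre so that the latch is shut and stays shut.

Things in the scene. Friction and masses are not known exactly. Their poses are not given: they have to be found in the camera images.
- keeper (a point): Seat behind the steel hook on the big fixed case (280x200x110 mm): bar centre when shut, 17.5 mm over the case top. Axes: z up, x level from lever side to keeper side, y along bar. Hook 34 mm wide, upright's +x face at x=-3 mm, lip to +1 mm, lip top at z=+10.5; bar drops on its +x side onto a ledge (z=-6.5, to x=+38). Lever hinge at x=-56, z=+2.5 mm. Small case: already latched.
- bail_bar (a point): Centre of the bail's cross bar: U of 6 mm wire, 56 mm wide, legs 80 mm, hinged on the lever 27 mm from its hinge. Starts steep on the keeper side of the lever, bar 85-110 mm above the keeper; light hinge friction holds it, 1 N moves it; below 40 deg it drops. With the lever left up the bar swings out and down and lands on the ledge 10-30 mm to keeper +x. x along legs (outward), y along bar.
- lever_end (a point): On the pressing face of the steel lever (30 mm wide, 5 thick, 74 long), 62 mm from its hinge. Starts upright, leaning 15-30 deg towards the keeper, pressing face to the keeper; 1 N moves it, it stays put. With the bail hooked it takes about 2 N, passes centre in the last 15 deg and stays. Shut: flat on a stop, face up, this point at x=-118, z=+13.5 mm in the keeper frame.

How it is judged:
By the outcome, as a careful person would: the job done as asked, in the order asked, and still so for the second after the job is handed in, with the robot touching nothing.
It also fails if it takes over 35 s, if anything falls off the work surface, if the arm or the gripper's body presses on something with over 40 N, if the wrist force passes 120 N, or if a joint passes its speed limit or range.

## Working session

There is one attempt and no reset: what is moved stays moved. The work goes in short steps, Python scripts to look and compute and a tool call to move; the robot and the scene stay as the last step left them, time stands still between calls to the robot, and variables do not carry over. Pictures are saved under pics/ and viewed, and the job is handed in when it is done.

Besides the shell and the picture viewer there is one more tool, called after ">>>" by a JSON object that holds its "fn" and its "kwargs", one argument or row to a line. send_rows: Moves the arm, as the interface text tells. Its arguments: {"type":"object","properties":{"grip":{"type":"array","items":{"type":"number"}},"offset":{"type":"array","items":{"type":"array","items":{"type":"number"}}},"twist":{"type":"array","items":{"type":"number"}},"newtons":{"type":"number"}},"required":["grip","offset","twist"]}

```bash
mkdir -p pics
cat > h.py <<'E'
import numpy as np, cv2
from workcell import monitor, viewer, manip
from scipy.spatial.transform import Rotation as Rn
def w(cam,u,v,d):
    m=viewer.camera_model(cam);K=np.array(m["camera_matrix"]);R=np.array(m["R"]);t=np.array(m["t"])
    c=np.linalg.inv(K)@[u,v,1]*d
    return R.T@(c-t)
def pix(cam,X):
    m=viewer.camera_model(cam);K=np.array(m["camera_matrix"]);c=np.array(m["R"])@X+np.array(m["t"]);p=K@c;return p[:2]/p[2]
def dep(D,u,v,r=2):
    p=D[int(v)-r:int(v)+r+1,int(u)-r:int(u)+r+1];p=p[p>0];return np.median(p) if len(p) else 0
def tri(a,b):
    # two (cam,(u,v)) -> point
    A=[]
    for cam,(u,v) in (a,b):
        m=viewer.camera_model(cam);P=np.array(m["camera_matrix"])@np.c_[np.array(m["R"]),np.array(m["t"])]
        A+= [u*P[2]-P[0],v*P[2]-P[1]]
    x=np.linalg.svd(np.array(A))[2][-1];return x[:3]/x[3]
E
python3 - <<'E'
from h import *
np.set_printoptions(precision=4,suppress=True)
for c in("side","top"):
    p,D=viewer.camera(c);cv2.imwrite(f"pics/{c}0.png",p);np.save(f"/tmp/{c}0.npy",D)
    m=viewer.camera_model(c);print(c,-np.array(m["R"]).T@m["t"],np.array(m["R"])[2])
    for t in("keeper","bail_bar","lever_end"):
        for r in viewer.spot_point(t,c)[:3]:
            u,v=r["position"];d=dep(D,u,v);print(t,r["score"],u,v,d,w(c,u,v,d))
o=monitor.get_obs();print(o)
E
```

```text
side [ 0.2841 -0.575   0.7728] [ 0.2506  0.6609 -0.7074]
keeper 0.78 450.7 321.3 0.7528249 [ 0.611  -0.24    0.1374]
bail_bar 0.86 449.7 285.7 0.68468916 [ 0.5925 -0.2381  0.229 ]
lever_end 0.83 442.3 308.1 0.70808613 [ 0.5853 -0.2435  0.1883]
top [ 0.3473 -0.0219  1.0146] [ 0.2128 -0.0169 -0.977 ]
keeper 0.59 419.0 195.9 0.9157299 [ 0.6067 -0.2307  0.1374]
lever_end 0.59 434.4 196.4 0.8564143 [ 0.5866 -0.2433  0.1939]
{'clock': 0.4, 'joint_pos': array([-1.3266,  0.3323, -0.0647,  1.4602,  0.0216,  1.3499, -0.0885]), 'joint_velocities': array([ 0.0016, -0.0001, -0.0002, -0.0009,  0.0008,  0.0024,  0.0006]), 'tau': array([ -0.0007, -62.4556,   0.0491, -39.138 ,   0.0164,   0.0037,
         0.    ]), 'position': array([0.1647, 0.6029, 0.2312]), 'ee_rot': array([ 0.094 ,  0.7008, -0.0941,  0.7008]), 'ft_force': array([-0.4459,  0.1761, -0.1571]), 'torque': array([-0.0312, -0.0366, -0.0282]), 'grip_width': 1.001032425341752}
```

View pics/side0.png

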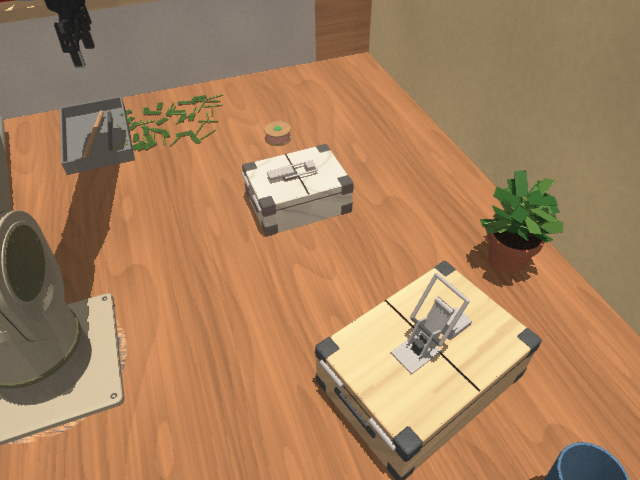

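View pics/top0.png

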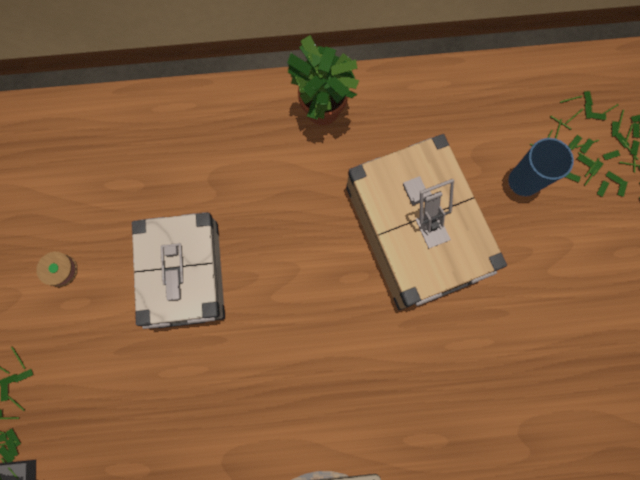

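Run:
```python
import cv2
a=cv2.imread("pics/side0.png")[230:380,360:560];b=cv2.imread("pics/top0.png")[130:270,350:540]
cv2.imwrite("pics/s0z.png",cv2.resize(a,None,fx=4,fy=4,interpolation=2));cv2.imwrite("pics/t0z.png",cv2.resize(b,None,fx=4,fy=4,interpolation=2))
```

```text
(no output)
```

View pics/s0z.png

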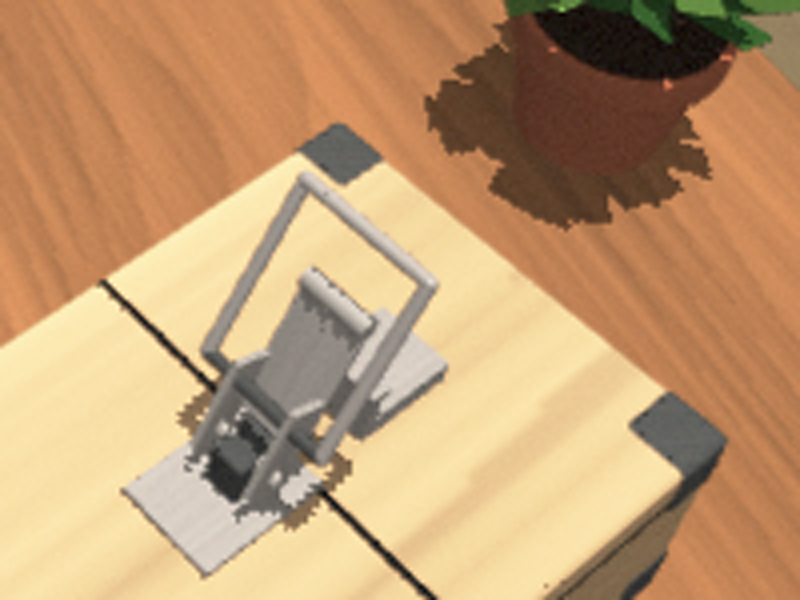

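View pics/t0z.png

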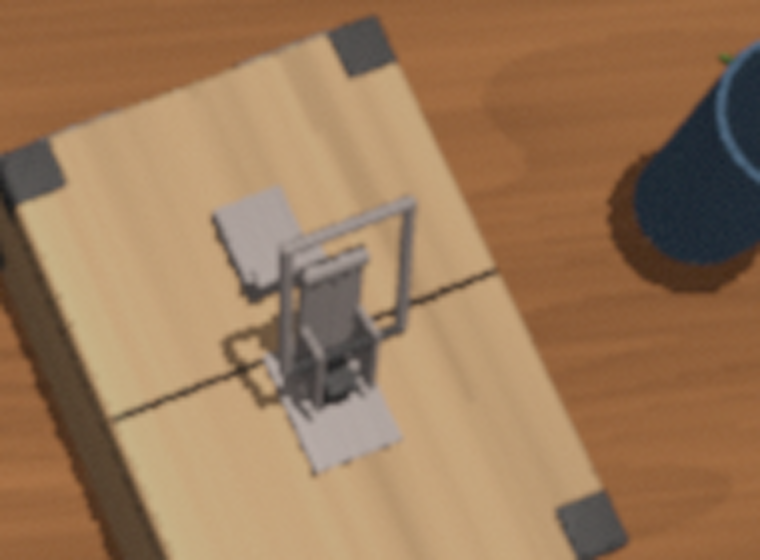

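Run:
```python
from h import *
np.set_printoptions(precision=4,suppress=True)
D=np.load("/tmp/top0.npy");m=viewer.camera_model("top");K=np.array(m["camera_matrix"]);R=np.array(m["R"]);t=np.array(m["t"])
v,u=np.mgrid[0:480,0:640];P=np.stack([u,v,np.ones_like(u)],-1)@np.linalg.inv(K).T*D[...,None];W=(P-t)@R
s=(abs(W[...,2]-.11)<.006)&(D>0)&(u>330)&(u<520)
n,l,st,_=cv2.connectedComponentsWithStats(s.astype(np.uint8));i=1+st[1:,4].argmax();pts=W[l==i]
print("z",np.median(pts[:,2]));r=cv2.minAreaRect((pts[:,:2]*1000).astype(np.float32));print(r,cv2.boxPoints(r))
# things above
q=W[(W[...,2]>.115)&(u>395)&(u<470)&(v>160)&(v<260)&(D>0)]
bx=cv2.boxPoints(r)
e=[bx[(i+1)%4]-bx[i] for i in range(2)];L=max(e,key=np.linalg.norm);L=L/np.linalg.norm(L)
if L[0]<0:L=-L
print("xk",L,np.degrees(np.arctan2(L[1],L[0])));yk=np.array([-L[1],L[0]])
c=np.array(r[0])
a=np.c_[(q[:,:2]*1000-c)@L,(q[:,:2]*1000-c)@yk,q[:,2]*1000]
for lo,hi in((119,124),(124,135),(135,150),(150,170),(170,190),(190,210),(210,260)):
    b=a[(a[:,2]>lo)&(a[:,2]<hi)]
    if len(b):print(lo,len(b),b.min(0),np.median(b,0),b.max(0))
# network points
for c_,uv in(("side",(450.7,321.3)),("side",(449.7,285.7)),("side",(442.3,308.1)),("top",(419,195.9)),("top",(434.4,196.4))):
    Dd=np.load(f"/tmp/{c_}0.npy");p=w(c_,*uv,dep(Dd,*uv));print(c_,uv,(p[:2]*1000-c)@L,(p[:2]*1000-c)@yk,p[2]*1000)
for k,ss in(("bail",[("side",(449.7,285.7)),("top",(437,186))]),("lev",[("side",(442.3,308.1)),("top",(434.4,196.4))]),("keep",[("side",(450.7,321.3)),("top",(419,195.9))])):
    p=tri(*ss);print(k,p,(p[:2]*1000-c)@L,(p[:2]*1000-c)@yk,[pix(s[0],p)-s[1] for s in ss])
print(Rn.from_quat(monitor.get_obs()["ee_rot"]).as_matrix())
```

```text
z 0.10923042075768807
((576.0916137695312, -245.84628295898438), (282.3753967285156, 202.01309204101562), 16.281225204467773) [[ 412.2485 -188.4727]
 [ 468.8833 -382.3845]
 [ 739.9347 -303.2199]
 [ 683.2999 -109.3081]]
xk [0.9599 0.2804] 16.28122
119 241 [-31.2696 -17.7882 119.104 ] [ 57.7968   1.9113 120.7329] [ 73.5781  17.1309 123.9205]
124 137 [-33.4419 -14.0921 124.0313] [-23.1401   0.2177 131.9368] [ 61.4364  18.0965 134.9802]
135 157 [-31.3511 -17.0484 135.0101] [ -7.1487   0.1796 139.3876] [ 36.7852  16.7205 149.5675]
150 311 [-24.9172 -31.026  150.1249] [-12.1935   0.0349 159.6151] [  4.1948  30.8498 169.9952]
170 157 [-12.6967 -30.5428 170.0902] [  5.0894   2.9595 178.8031] [ 13.3451  30.797  189.9825]
190 162 [ -3.7961 -30.9596 190.065 ] [ 10.1089   0.0626 195.2205] [ 17.7856  31.5203 209.6541]
210 187 [  6.5896 -31.4148 210.33  ] [ 17.5252   0.6746 229.2161] [ 22.4713  31.2673 233.5452]
side (450.7, 321.3) 35.11883254155258 -4.179664391817105 137.37997900330075
side (449.7, 285.7) 17.95183447586477 2.8695654204888994 228.99053767480643
side (442.3, 308.1) 9.510296647846 -0.3427658546155712 188.27002283890266
top (419, 195.9) 33.64577404983727 5.989586403589902 137.36468912562273
top (434.4, 196.4) 10.834999754182846 -0.4866004515676452 193.92440365469164
bail [ 0.592  -0.2396  0.2315] 17.024329931621516 1.504471417782014 [array([ 0.6017, -0.2028]), array([-0.0911,  0.5278])]
lev [ 0.5864 -0.2441  0.1892] 10.436361311994611 -1.2006896400834401 [array([ 1.0226, -0.3361]), array([-0.1416,  0.885 ])]
keep [ 0.6131 -0.2342  0.1266] 38.80995205475854 0.7635697679055173 [array([-1.9803,  0.6251]), array([ 0.3036, -1.7193])]
[[-0.0001  0.2636  0.9646]
 [-0.0002  0.9646 -0.2636]
 [-1.     -0.0002 -0.    ]]
```

>>> {"fn": "send_rows", "kwargs": {
  "grip": [255,255,255,255,255],
  "offset": [
    [-6,-23,33],
    [-12,-46,66],
    [-18,-69,98],
    [-24,-92,131],
    [-30,-115,163]
  ],
  "twist": [0,0,0,0,0],
  "newtons": 30
}}

```text
clock: 0.82
position: [0.2927, 0.4473, 0.2617]
ee_rot: [0.094, 0.701, -0.094, 0.701]
ft_force: [0.5, -0.0, 0.3]
grip_width: 0.297
```

```bash
cat >> h.py <<'E'
C=np.array([.5761,-.2458]);XK=np.array([.9599,.2804]);YK=np.array([-.2804,.9599])
def st():
    o=monitor.get_obs();R=Rn.from_quat(o["ee_rot"]).as_matrix();p=np.array(o["position"])
    d=p[:2]-C;print("t %.2f s %.1f y %.1f z %.1f yaw_y %.1f tilt %.3f grip %.2f F %s q %s"%(o["clock"],1e3*d@XK,1e3*d@YK,1e3*p[2],np.degrees(np.arctan2(R[1,1],R[0,1])),R[2,0],o["grip_width"],np.round(o["ft_force"],1),np.round(o["joint_pos"],2)),np.round(p,3));return p,R
def go(X):
    p,R=st();print("tool delta mm",np.round(1e3*R.T@(np.array(X)-p),1))
def kz(s,y,z): return np.r_[C+s/1e3*XK+y/1e3*YK,z/1e3]
E
python3 -c "
from h import *
go([.5,.2,.265])"
```

```text
t 0.82 s -77.7 y 744.7 z 261.7 yaw_y 74.7 tilt -1.000 grip 0.30 F [ 0.5 -0.   0.3] q [-1.11  0.12  0.04  1.66 -0.    1.37  0.23] [0.293 0.447 0.262]
tool delta mm [  -3.4 -183.9  265.1]
```

>>> {"fn": "send_rows", "kwargs": {
  "grip": [255,255,255,255,255],
  "offset": [
    [0,-23,33],
    [0,-46,66],
    [0,-69,98],
    [0,-92,131],
    [0,-115,163]
  ],
  "twist": [6,12,18,24,30]
}}

```text
clock: 1.23
position: [0.4196, 0.2933, 0.2617]
ee_rot: [0.274, 0.652, -0.274, 0.652]
ft_force: [0.3, 0.9, -1.3]
grip_width: -0.0
```

```bash
python3 -c "
from h import *
go(kz(-8,0.5,265))"
```

```text
t 1.23 s 0.9 y 561.4 z 261.7 yaw_y 44.4 tilt -1.000 grip -0.00 F [ 0.3  0.9 -1.3] q [-0.91  0.06  0.23  1.72 -0.01  1.36  0.09] [0.42  0.293 0.262]
tool delta mm [  -3.7 -272.3  490.4]
```

>>> {"fn": "send_rows", "kwargs": {
  "grip": [255,255,255,255,255],
  "offset": [
    [-1,-19,35],
    [-2,-38,70],
    [-3,-57,105],
    [-4,-76,140],
    [-4,-95,175]
  ],
  "twist": [6,12,18,24,28]
}}

```text
clock: 1.65
position: [0.4744, 0.1019, 0.2658]
ee_rot: [0.424, 0.566, -0.423, 0.566]
ft_force: [1.4, 1.6, 0.6]
grip_width: -0.002
```

```bash
python3 -c "
from h import *
go(kz(-8,0.5,265))"
```

```text
t 1.65 s -0.1 y 362.3 z 265.8 yaw_y 16.4 tilt -1.000 grip -0.00 F [1.4 1.6 0.6] q [-0.72 -0.02  0.41  1.79  0.01  1.37 -0.02] [0.474 0.102 0.266]
tool delta mm [  0.5  -8.6 361.8]
```

>>> {"fn": "send_rows", "kwargs": {
  "grip": [255,255,255,255,255],
  "offset": [
    [0,-2,40],
    [0,-4,80],
    [0,-6,120],
    [0,-8,160],
    [0,-10,200]
  ],
  "twist": [0,0,0,0,0]
}}

```text
clock: 2.07
position: [0.5222, -0.0925, 0.2657]
ee_rot: [0.422, 0.567, -0.422, 0.568]
ft_force: [0.4, 0.5, -0.5]
grip_width: -0.005
```

>>> {"fn": "send_rows", "kwargs": {
  "grip": [255,255,255,255,255],
  "offset": [
    [0,0,40],
    [0,0,80],
    [0,0,120],
    [0,0,150],
    [0,0,162]
  ],
  "twist": [0,0,0,0,0]
}}

```text
clock: 2.48
position: [0.5683, -0.2505, 0.265]
ee_rot: [0.422, 0.566, -0.424, 0.567]
ft_force: [0.2, 0.4, 0.4]
grip_width: 0.005
```

```bash
cat > look.py <<'E'
import sys
from h import *
n=sys.argv[1]
go(kz(-10,0.5,216))
out=[]
for c in ("side","top"):
    p,D=viewer.camera(c);np.save(f"/tmp/{c}.npy",D)
    z=p[180:380,350:550] if c=="side" else p[110:310,340:540]
    out.append(cv2.resize(z,(400,400),interpolation=2))
cv2.imwrite(f"pics/{n}.png",np.hstack(out))
E
python3 look.py a1
```

```text
t 2.48 s -8.8 y -2.3 z 265.0 yaw_y 16.5 tilt -1.000 grip 0.00 F [0.2 0.4 0.4] q [-0.21  0.36  0.73  1.46 -0.24  1.42  0.81] [ 0.568 -0.25   0.265]
tool delta mm [49.  -1.1 -2.9]
```

View pics/a1.png

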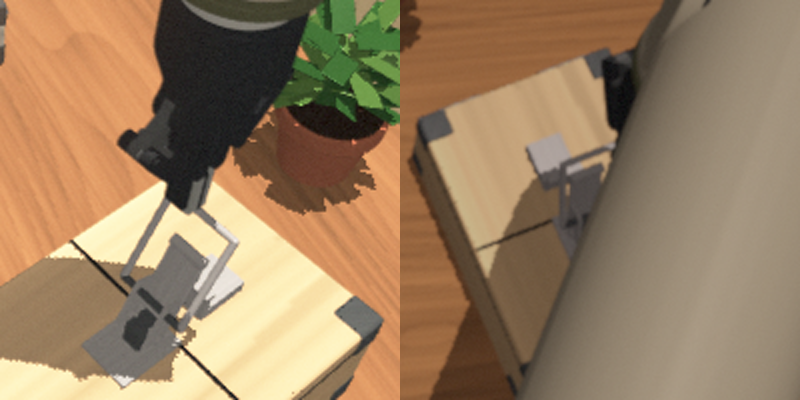

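>>> {"fn": "send_rows", "kwargs": {
  "grip": [255,255,255,255,255],
  "offset": [
    [10,-3,-2],
    [20,-3,-3],
    [30,-3,-3],
    [40,-3,-3],
    [49,-3,-3]
  ],
  "twist": [0,0,0,0,0]
}}

```text
clock: 3.0
position: [0.565, -0.2426, 0.2151]
ee_rot: [0.422, 0.568, -0.421, 0.567]
ft_force: [-0.7, 0.4, -0.1]
grip_width: -0.005
```

```bash
python3 look.py a2
```

```text
t 3.00 s -9.7 y 6.2 z 215.1 yaw_y 16.8 tilt -1.000 grip -0.00 F [-0.7  0.4 -0.1] q [-0.22  0.37  0.72  1.55 -0.25  1.32  0.82] [ 0.565 -0.243  0.215]
tool delta mm [-0.9 -0.3  5.7]
```

View pics/a2.png

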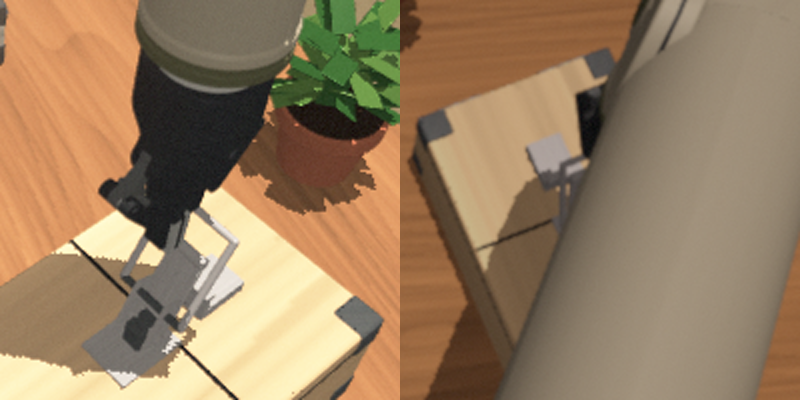

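>>> {"fn": "send_rows", "kwargs": {
  "grip": [255,255,255,255,255],
  "offset": [
    [0,5,3],
    [0,10,6],
    [0,14,6],
    [2,19,6],
    [4,24,6]
  ],
  "twist": [0,0,0,0,0]
}}

```text
clock: 3.52
position: [0.5905, -0.2425, 0.2124]
ee_rot: [0.422, 0.567, -0.422, 0.568]
ft_force: [-0.4, -0.1, 0.5]
grip_width: -0.003
```

```bash
python3 look.py a3
```

```text
t 3.52 s 14.7 y -0.9 z 212.4 yaw_y 16.7 tilt -1.000 grip -0.00 F [-0.4 -0.1  0.5] q [-0.2   0.43  0.7   1.48 -0.28  1.33  0.82] [ 0.59  -0.242  0.212]
tool delta mm [ -3.6 -24.7  -1.5]
```

View pics/a3.png

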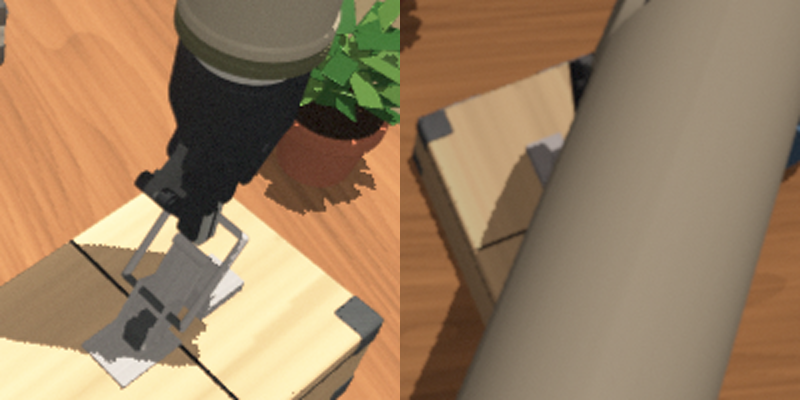

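>>> {"fn": "send_rows", "kwargs": {
  "grip": [255,255,255,255,255],
  "offset": [
    [3,5,0],
    [8,11,0],
    [13,16,0],
    [18,21,0],
    [21,25,0]
  ],
  "twist": [0,0,0,0,0]
}}

```text
clock: 4.03
position: [0.6141, -0.2347, 0.1901]
ee_rot: [0.422, 0.568, -0.422, 0.567]
ft_force: [-0.1, -0.2, -0.1]
grip_width: -0.0
```

>>> {"fn": "send_rows", "kwargs": {
  "grip": [255,255,255,255,255],
  "offset": [
    [3,3,0],
    [8,6,0],
    [11,9,0],
    [14,9,0],
    [14,9,0]
  ],
  "twist": [0,0,0,0,0]
}}

```text
clock: 4.45
position: [0.6221, -0.2326, 0.1765]
ee_rot: [0.422, 0.568, -0.422, 0.567]
ft_force: [-0.2, -0.8, -0.3]
grip_width: 0.0
```

```bash
python3 look.py a4
```

```text
t 4.45 s 47.8 y -0.2 z 176.5 yaw_y 16.7 tilt -1.000 grip 0.00 F [-0.2 -0.8 -0.3] q [-0.19  0.52  0.68  1.45 -0.33  1.29  0.81] [ 0.622 -0.233  0.176]
tool delta mm [-39.5 -57.8  -1.2]
```

View pics/a4.png

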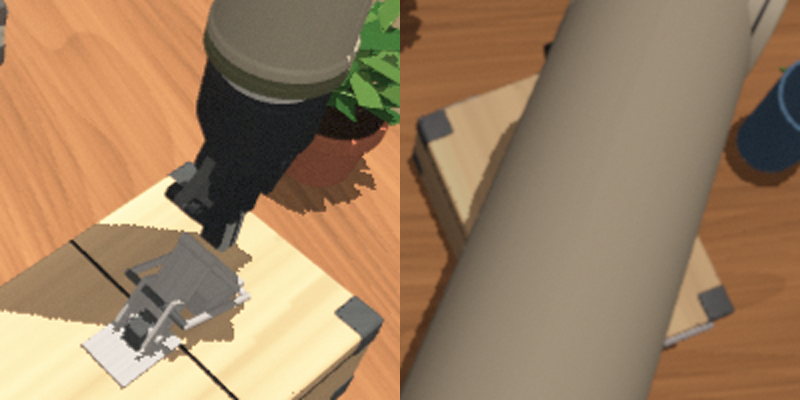

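```bash
python3 -c "
from h import *
p,D=viewer.camera('side')
cv2.imwrite('pics/z4.png',cv2.resize(p[270:370,390:500],None,fx=7,fy=6,interpolation=2))
for t in ('bail_bar','lever_end','keeper'):
  for r in viewer.spot_point(t,'side')[:2]:
    u,v=r['position'];X=w('side',u,v,dep(D,u,v,1));d=X[:2]-C;print(t,r['score'],u,v,1e3*d@XK,1e3*d@YK,X[2])
"
```

```text
bail_bar 0.54 460.9 315.2 63.43159767350522 -1.7679706595869966 0.12542692460706426
lever_end 0.7 443.9 306.0 20.516410889959875 4.752627847831335 0.17827759712228647
keeper 0.93 445.8 325.7 8.880634114064593 -13.639891759788762 0.16098606039773317
```

View pics/z4.png

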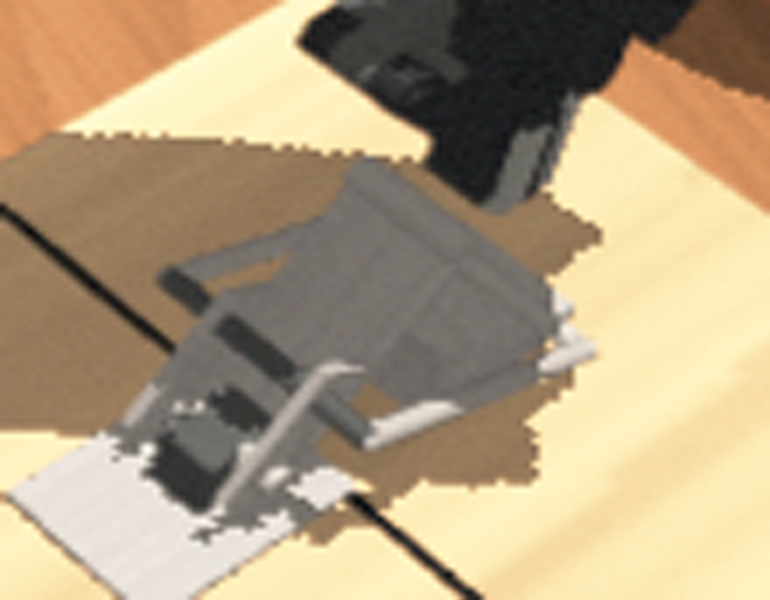

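>>> {"fn": "send_rows", "kwargs": {
  "grip": [255,255,255,255,255],
  "offset": [
    [-1,-6,0],
    [-3,-13,0],
    [-6,-22,0],
    [-9,-32,0],
    [-11,-42,0]
  ],
  "twist": [0,0,0,0,0]
}}

```text
clock: 5.17
position: [0.5846, -0.2442, 0.1918]
ee_rot: [0.423, 0.565, -0.42, 0.57]
ft_force: [1.5, 1.6, 2.7]
grip_width: -0.001
```

```bash
cat > look2.py <<'E'
import sys
from h import *
st()
p,D=viewer.camera('side')
cv2.imwrite(f'pics/{sys.argv[1]}.png',cv2.resize(p[260:370,380:500],None,fx=6,fy=5,interpolation=2))
E
python3 look2.py z5
```

```text
t 5.17 s 8.6 y -0.9 z 191.8 yaw_y 16.9 tilt -1.000 grip -0.00 F [1.5 1.6 2.7] q [-0.2   0.43  0.7   1.53 -0.29  1.28  0.83] [ 0.585 -0.244  0.192]
```

View pics/z5.png

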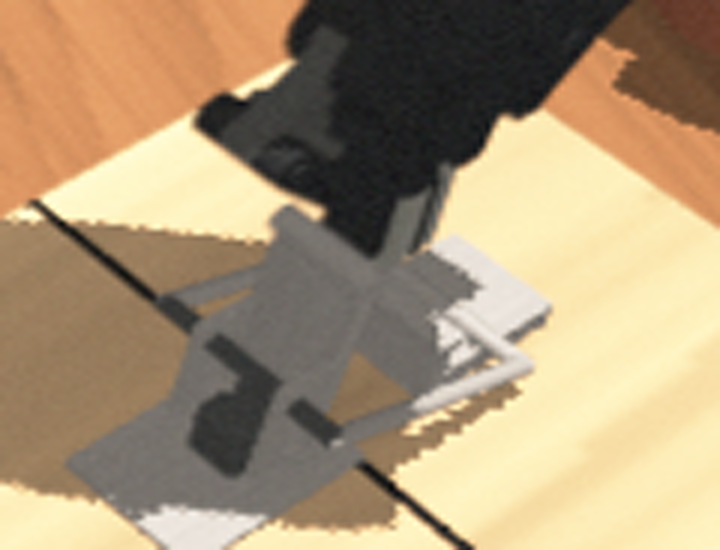

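>>> {"fn": "send_rows", "kwargs": {
  "grip": [255,255,255,255,255],
  "offset": [
    [0,-8,0],
    [0,-16,0],
    [0,-24,0],
    [2,-32,0],
    [4,-40,0]
  ],
  "twist": [0,0,0,0,0]
}}

```text
clock: 5.63
position: [0.5426, -0.2565, 0.1836]
ee_rot: [0.422, 0.568, -0.422, 0.567]
ft_force: [1.0, -0.2, -0.9]
grip_width: 0.001
```

```bash
python3 look2.py z6
```

```text
t 5.63 s -35.2 y -0.9 z 183.6 yaw_y 16.7 tilt -1.000 grip 0.00 F [ 1.  -0.2 -0.9] q [-0.21  0.36  0.72  1.63 -0.25  1.25  0.85] [ 0.543 -0.256  0.184]
```

View pics/z6.png

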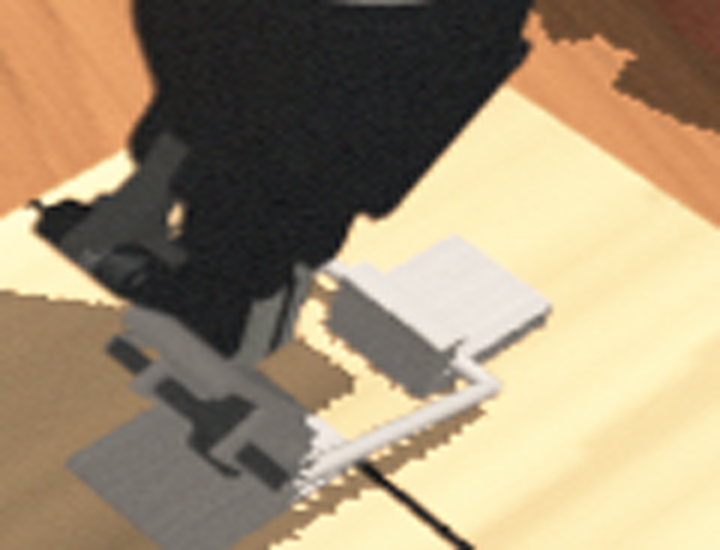

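>>> {"fn": "send_rows", "kwargs": {
  "grip": [255,255,255,255,255],
  "offset": [
    [2,-7,0],
    [6,-12,0],
    [11,-17,0],
    [16,-21,0],
    [22,-25,0]
  ],
  "twist": [0,0,0,0,0]
}}

```text
clock: 6.1
position: [0.5193, -0.2638, 0.1619]
ee_rot: [0.422, 0.567, -0.422, 0.567]
ft_force: [0.4, -0.4, 2.4]
grip_width: -0.0
```

```bash
python3 look2.py z7
```

```text
t 6.10 s -59.5 y -1.4 z 161.9 yaw_y 16.7 tilt -1.000 grip -0.00 F [ 0.4 -0.4  2.4] q [-0.2   0.34  0.73  1.7  -0.24  1.19  0.88] [ 0.519 -0.264  0.162]
```

View pics/z7.png

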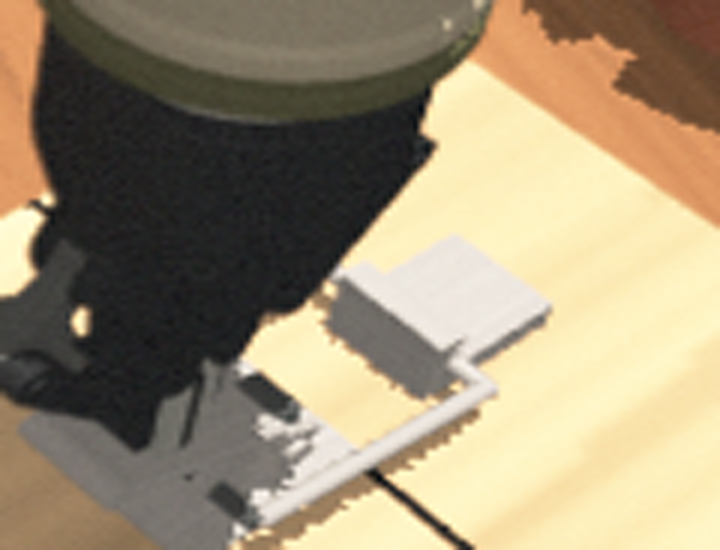

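>>> {"fn": "send_rows", "kwargs": {
  "grip": [255,255,255,255,255],
  "offset": [
    [4,-4,0],
    [8,-7,0],
    [12,-10,0],
    [16,-13,0],
    [20,-15,0]
  ],
  "twist": [0,0,0,0,0]
}}

```text
clock: 6.57
position: [0.505, -0.2679, 0.1417]
ee_rot: [0.422, 0.567, -0.422, 0.567]
ft_force: [0.3, -0.6, 0.2]
grip_width: -0.003
```

```bash
python3 -c "
from h import *
st()"
```

```text
t 6.57 s -74.5 y -1.3 z 141.7 yaw_y 16.7 tilt -1.000 grip -0.00 F [ 0.3 -0.6  0.2] q [-0.19  0.34  0.73  1.75 -0.24  1.15  0.9 ] [ 0.505 -0.268  0.142]
```

>>> {"fn": "send_rows", "kwargs": {
  "grip": [255,255,255,255,255],
  "offset": [
    [1,-2,0],
    [1,-4,0],
    [2,-5,0],
    [2,-5,0],
    [2,-5,0]
  ],
  "twist": [0,0,0,0,0]
}}

```text
clock: 6.98
position: [0.5012, -0.2692, 0.1411]
ee_rot: [0.422, 0.567, -0.422, 0.568]
ft_force: [0.3, 2.2, 6.6]
grip_width: 0.002
```

Contact at z≈141 mm with 6.6 N, which matches the shut height. I'll press slightly more, then retreat.

>>> {"fn": "send_rows", "kwargs": {
  "grip": [255,255,255,255,255],
  "offset": [
    [1,0,0],
    [1,0,0],
    [1,0,0],
    [0,0,0],
    [-5,0,0]
  ],
  "twist": [0,0,0,0,0]
}}

```text
clock: 7.4
position: [0.5002, -0.2691, 0.145]
ee_rot: [0.422, 0.568, -0.422, 0.567]
ft_force: [-0.8, 0.6, 0.0]
grip_width: -0.001
```

>>> {"fn": "send_rows", "kwargs": {
  "grip": [255,255,255,255,255],
  "offset": [
    [-20,0,0],
    [-45,0,0],
    [-80,0,0],
    [-110,0,-20],
    [-130,0,-60]
  ],
  "twist": [0,0,0,0,0]
}}

```text
clock: 7.82
position: [0.4839, -0.218, 0.2769]
ee_rot: [0.423, 0.565, -0.424, 0.567]
ft_force: [0.1, 0.1, 0.3]
grip_width: 0.001
```

>>> {"fn": "send_rows", "kwargs": {
  "grip": [255,255,255,255,255],
  "offset": [
    [0,0,-40],
    [0,0,-80],
    [0,0,-120],
    [0,0,-160],
    [0,0,-200]
  ],
  "twist": [0,0,0,0,0]
}}

```text
clock: 8.23
position: [0.4255, -0.0216, 0.2743]
ee_rot: [0.422, 0.567, -0.422, 0.568]
ft_force: [1.1, 1.2, -0.4]
grip_width: -0.003
```

```bash
python3 -c "
from h import *
st()
out=[]
for c in ('side','top'):
    p,D=viewer.camera(c)
    z=p[240:400,360:520] if c=='side' else p[130:290,340:500]
    out.append(cv2.resize(z,(400,500),interpolation=2))
    for t in ('bail_bar','lever_end','keeper'):
      for r in viewer.spot_point(t,c)[:2]:
        u,v=r['position'];X=w(c,u,v,dep(D,u,v,1));d=X[:2]-C;print(c,t,r['score'],np.round([1e3*d@XK-35.6,1e3*d@YK,1e3*X[2]-127.5],1))
cv2.imwrite('pics/fin.png',np.hstack(out))
"
```

```text
t 8.23 s -81.7 y 257.4 z 274.3 yaw_y 16.7 tilt -1.000 grip -0.00 F [ 1.1  1.2 -0.4] q [-0.58 -0.18  0.46  1.9   0.08  1.41  0.16] [ 0.425 -0.022  0.274]
side bail_bar 0.7 [-8.1 -0.3  5.9]
side lever_end 0.69 [-114.     7.3   11.5]
side keeper 0.83 [-8.1 -7.3  9.6]
top bail_bar 0.82 [-2.7  3.8  9.7]
top lever_end 0.68 [-125.9   -1.1   13.3]
top keeper 0.66 [-5.8  5.5  9.3]
```

View pics/fin.png

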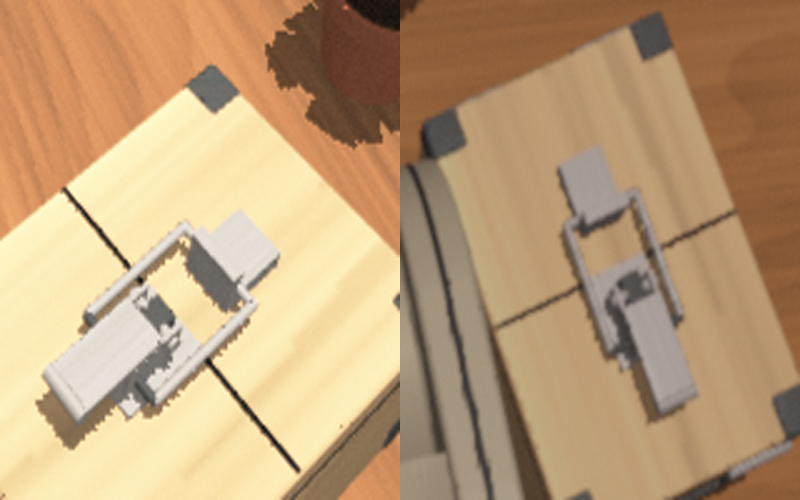

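```bash
python3 -c "
from h import *
print(manip.hand_in());st()"
```

```text
the job is handed in; nothing more can be done
None
the job is handed in; nothing more can be done
```

The toggle latch on the larger case is shut, and I handed the job in at about 8.4 s of the 35 s allowed.

**What I did:** With the fingers closed, I swung the bail out and down until its bar dropped onto the ledge behind the hook, leaving the lever up. I then pushed the lever over away from the keeper and pressed it flat. It met its stop at z ≈ 141 mm, which is the shut height. The highest force I read was about 7 N. After that I backed the arm about 0.26 m clear.

**Final checks:** Both cameras, taken with the robot clear, show the lever lying flat and the wire hooked behind the keeper.
- **Lever:** The lever end reads 11.5 mm above the keeper seat from the side camera and 13.3 mm from the top camera, against 13.5 mm when shut. Its x position reads -114 and -126 mm, either side of the expected -118.
- **Bar:** The bar readings are unreliable. They put it at x = -8 and -3 mm, because the hook hides its centre and the depth reading falls on the hook. I relied on the pictures for the bar being seated.
- **Not checked:** I saw the latch only about a second after letting go. Staying shut through the second after hand-in was not observed.

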